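# Turn the grinder's burr carrier onto its key and press it home

## Robot

A 6-joint arm with a two-finger parallel gripper is mounted at the origin on a cart in front of the work surface, level with it; the furniture and walls round the work are solid. World frame = base frame: x ahead of the robot, y to its left, z up, the work surface at z = 0. Lengths are in mm, angles in rad, forces in N, time in s.
With the tool pointing down it reaches from about 350 to 850 mm from the base axis. Payload 8.1 kg.
Tool frame: the origin (TCP) lies between the finger pads; the fingertips stand 19 mm ahead of it and the grasp point (between the pads) is the TCP; z points along the fingers, y is the line along which they close (so a half turn about z gives the same grasp; the last joint's range is limited). The gripper opens to 85 mm and grips with 20 to 120 N. Pads are 22 mm wide; open, the fingers measure 114 mm over their backs; the gripper's body (76 mm by 85 mm) begins 54 mm behind the grasp point. The pads swing forward as they close: fully open they stand 13 mm farther back than shut.
Start: joints at [-1.384, 0.13, 1.488, -0, 1.523, -0.085], TCP at [161.1, -577.973, 250.292] pointing down, gripper open.
Joint ranges: [-2.96, 2.96], [-0.89, 2.26], [0.02, 2.5], [-1.34, 4.48], [0, 2.73], [-2.66, 2.66]. Speed limits (rad/s): [2.39, 2.39, 2.79, 3.14, 3.14, 3.14].

## Interface

Orientations are given as a unit quaternion [x, y, z, w].
In Python, from rig import get_state, viewer, job, models gives the robot as it stands.
- The arm moves only by the shell command python3 -m creep 'ROWS' [FORCE]. ROWS is JSON, a list of rows, each an object with "xyz": the shift along the tool's x, y, z in mm, a list of three; "delta_rot": the turn, a rotation vector about the tool's x, y, z in degrees, a list of three; "claw": the closure, from -1 (fully open) to 1 (shut). In form: [{"xyz": [x, y, z], "delta_rot": [wx, wy, wz], "claw": claw}, ...]. A call has 1 to 20 rows; each row is the pose to reach, as a shift and turn from the pose commanded when the call began, along the tool's axes at that moment; what a row does not reach only later rows make up. A row lasts 1/10 s, in which the tool goes at most 50 mm and 8.59 degrees, less where a joint would pass 70% of its speed; a pose out of reach is approached as far as the arm can. A call with a gripper value outside its range is refused whole. The fingers move at their own pace and stop on an object; FORCE is the grip in N (left out, the last holds). Time passes only in rows, so rows that repeat a pose let the fingers close. It gives the time, the measured TCP pose, the force, the opening and the grip force at its end, in the units of the state.
- get_state(): the state, without advancing time (a new reading comes with each control period).
- viewer.grab_frame(name): name is "side" or "top" or "wrist"; returns the picture (400x640x3 uint8, red, green, blue); there is no depth.
- viewer.camera_model(name): a dict with "K" (3x3 intrinsics, pixels), "dist_coeffs" ([k1, k2, p1, p2, k3] as OpenCV has them; the pictures are not rectified), "rvec" (rotation vector, rad) and "tvec" (3), from world to camera coordinates, as OpenCV has them. Camera axes: x right, y down, z forward; pixel columns grow to the right and rows downward; lengths in mm; the calibration is good to about 2 mm. A picture is of the moment at which its call begins: read the wrist's pose just before it. camera_model takes no time and is no camera call; for the wrist camera it gives the pose at the moment of the call.
- job.hand_in(): hands the job in; it is judged then, once.
Trained networks look in the newest picture that a camera, given by its name, has taken for a name from the list of things; names that differ only in an ending like _2 or _b are one class to them, and where a whole thing is asked for, a point or a joint stands for the part that bears it (a point fixed in the world has none). Each returns a list of dicts, best first, with "score" (0 to 1); they miss things now and then, are a little off and sometimes report something else, mostly with a low value. They report only what shows in the picture. A call takes as long as a camera call. They do not tell look-alikes from the thing itself.
- models.regions_of(camera, target): "mask" (400x640 bool, what is visible of it) and "bbox" ([centre column, centre row, width, height] in pixels, round what is visible of it).
The state is a dict: "time": time; "joints": joint angles; "qvel": joint speeds; "joint_torque": joint torques, N m; "tool_pos": TCP position; "eef_rot": TCP orientation; "contact_force": force on the tool from outside, world axes, zero at the start; "moment": the same for the moment, N m; "width": finger opening in mm; "grip_force": force on a finger pad.
Only numpy, scipy, OpenCV 4.12 (cv2) and the standard library are available. Lean on these libraries where they do the work, as an engineer would, in place of code of your own. Each camera call takes 0.05 s, during which the arm holds its last target. There are 200 camera calls.

## Task

The round burr carrier lies loose and out of line on top of the grinder. With a fingertip in its window, push it round on its spindle until the notch in its rim stands over the key on the grinder, then press down on its middle until it is fully home on the grinder's deck, and leave it there. Do not lift it off its spindle, press with moderate force, and do not knock over or shove the things standing round about.

Things in the scene. Friction and masses are not known exactly. Their poses are not given: they have to be found in the camera images.
- grinder: low round black grinder base, 190 mm across, fixed on the table; its flat deck is 50 mm above the table. Origin: centre of its underside, on the spindle's axis; z up; -x points to the key (a round knob on the side wall lies below the key, a spout opposite). A steel spindle 18 mm thick and 17 mm high stands mid-deck, hidden under the carrier, which it centres
- key (a point): top of the key, a steel rib with a rounded top, 8 mm wide, fixed on the grinder's deck, running radially from 62 to 90 mm from the spindle's axis; its top is 6 mm above the deck. This point lies 76 mm from the axis, beyond the carrier's rim, where the outer part of the rib shows
- carrier: loose aluminium disc, 144 mm across, 22 mm thick, 0.25 kg, lying on the gasket, on the spindle with 1 mm of play. Origin: centre of its underside; z up; -x points to the notch, +x to the window. Underside at first 58 mm above the table, just clear of the key; it turns either way (about 2 N at the window) and stays where it is left. Home: 50 mm, on the deck, only with the notch over the key
- notch (a point): middle of the notch in the carrier's rim, level with the carrier's top face, 66 mm from the axis. A parallel-sided slot 16 mm wide through the whole thickness, open at the rim, 15 mm deep radially. It passes over the key when its middle is within about 3 mm of the key's middle line
- window (a point): middle of the finger window, level with the top face, 39 mm from the axis, opposite the notch: an opening through the disc, from 20 to 58 mm from the axis and 75 degrees wide, with radial end walls. Shut fingertips dipped 10 to 14 mm in stay clear of the gasket (22 mm below the top face) and turn the carrier by pushing on an end wall
- hub (a point): middle of the carrier's top face, on its axis: a closed flat hub, where to press it down
- tamper: turned wooden tamper standing near the grinder, 53 mm wide, 107 mm high, loose; origin at the centre of its underside; to be left alone
- yoghurt_pot: yoghurt pot standing near the grinder, 72 mm wide, 71 mm high, loose; origin at the centre of its underside; to be left alone
- salt_shaker: salt shaker standing near the grinder, 44 mm wide, 90 mm high, loose; origin at the centre of its underside; to be left alone
- gasket (a joint): flat black rubber gasket of 56 mm radius round the spindle, which bears the carrier; value = how far it is pushed down, m: 0 at first (its top 8 mm above the deck), 0.008 when level with the deck. It slides down stiffly (about 8 N, of which the carrier's weight gives 2.5 N), stays where it is pushed and does not spring back
Things that resemble listed ones, but are neither listed nor needed, are in the scene too. Several things have the shape of the carrier; the one meant has the colours described above.

How it is judged (in metres and radians):
At the end, for the whole second after the job is handed in: The carrier lies level (within 0.03 rad) and at rest with its underside within 2 mm of the grinder's deck, centred on the spindle (within 4 mm), its notch over the key (the two points, 10 mm apart radially when in line, are within 13 mm seen from above) (z of carrier in the frame of grinder below 0.052 m and horizontal distance between notch and key below 0.013 m and horizontal distance between carrier and grinder below 0.004 m and angle between carrier's own z axis and vertical below 0.03 rad and linear speed of carrier below 0.01 m/s); the robot touches nothing.
It fails at once if the carrier is lifted more than 7 mm above where it lay (z of carrier in the frame of grinder above 0.065 m).
It fails at once if the carrier is tipped up or carried off its spindle (angle between carrier's own z axis and vertical above 0.2 rad or horizontal distance between carrier and grinder above 0.012 m).
It fails at once if the carrier is rammed or squeezed with more than 60 N (contact force between the fingers and carrier above 60 N).
It fails at once if the tamper, yoghurt pot or salt shaker is shoved or knocked over (distance of any of tamper, yoghurt_pot, salt_shaker from where it was at the start of the episode above 0.03 m or angle between any of tamper, yoghurt_pot, salt_shaker's own z axis and vertical above 0.5 rad).
It also fails if it takes over 48 s, if anything falls off the work surface, if the arm or the gripper's body presses on something with over 40 N, if the wrist force passes 120 N, or if a joint passes its speed limit or range.

## Working session

There is one attempt and no reset: what is moved stays moved. The work goes in short steps, Python scripts to look and compute and a shell command to move; the robot and the scene stay as the last step left them, time stands still between calls to the robot, and variables do not carry over. Pictures are saved under pics/ and viewed, at most 10 in all, crops included, and the job is handed in when it is done.

```bash
mkdir -p pics; cat > h.py <<'E'
import numpy as np,cv2
from rig import get_state,viewer,job,models
def ray(cam,px):
    m=viewer.camera_model(cam);K=np.array(m["K"],float);R=cv2.Rodrigues(np.array(m["rvec"],float))[0];t=np.array(m["tvec"],float).ravel()
    u=cv2.undistortPoints(np.array([[px]],float),K,np.array(m["dist_coeffs"],float)).ravel()
    return -R.T@t, R.T@np.array([u[0],u[1],1])
def at(cam,px,z):
    o,d=ray(cam,px); return o+d*(z-o[2])/d[2]
def proj(cam,P):
    m=viewer.camera_model(cam)
    return cv2.projectPoints(np.array(P,float).reshape(-1,3),np.array(m["rvec"],float),np.array(m["tvec"],float),np.array(m["K"],float),np.array(m["dist_coeffs"],float))[0].reshape(-1,2)
def save(cam,n,crop=None,s=1):
    im=viewer.grab_frame(cam)[:,:,::-1]
    c=im if crop is None else im[crop[1]:crop[3],crop[0]:crop[2]]
    cv2.imwrite(f"pics/{n}.png",cv2.resize(c,None,fx=s,fy=s,interpolation=cv2.INTER_CUBIC)); return im
E
python3 - <<'E'
from h import *
np.set_printoptions(precision=1,suppress=True)
a=save("top","top0");b=save("side","side0")
cv2.imwrite("pics/both.png",cv2.resize(np.vstack([a,b]),(480*1,600)))
for c in("top","side"):
  print(c,ray(c,(320,200))[0])
  for t in("grinder","carrier","notch","window","hub","key","tamper","yoghurt_pot","salt_shaker"):
    try:
      for r in models.regions_of(c,t)[:4]: print(t,round(r["score"],2),np.array(r["bbox"]),r["mask"].sum())
    except Exception as e: print(t,e)
s=get_state();print(s["time"],s["eef_rot"])
E
```

```text
top [ 282.9   13.9 1052.9]
grinder 0.66 [304.1 174.8  75.7  74.9] 2243
carrier 0.91 [364.7 269.   57.4  62. ] 2575
carrier 0.81 [304.4 169.9  55.5  56.1] 2484
notch 0.9 [302.6 171.5  61.8  58.6] 2559
notch 0.69 [364.4 267.3  55.5  61.2] 2477
window 0.76 [365.2 269.1  61.2  67.2] 2583
window 0.75 [303.4 171.6  58.8  57.7] 2586
hub 0.96 [364.9 269.1  61.5  61.7] 2547
hub 0.93 [303.2 168.7  59.7  58.5] 2602
hub 0.18 [433.5 218.1  37.8  26.3] 802
key 0.61 [300.2 175.7  80.2  77.2] 2284
key 0.16 [176.7 253.6  26.4  24.1] 483
tamper 0.58 [176.9 255.3  27.4  23.1] 455
yoghurt_pot 0.7 [432.4 217.1  41.2  28.4] 827
salt_shaker 0.64 [404.9 143.2  21.1  23.7] 309
side [  132.8 -1287.9   941.5]
grinder 0.71 [341.6 214.6  58.5  34.2] 1232
carrier 0.8 [274.6 250.8  52.5  37.4] 1561
carrier 0.62 [342.8 203.9  46.5  31.7] 1201
notch 0.97 [343.4 200.7  46.9  31.4] 1149
notch 0.89 [273.6 250.   52.9  35.2] 1506
window 0.63 [341.9 203.6  49.9  32.1] 1212
window 0.55 [272.2 252.3  50.1  38.6] 1541
hub 0.8 [273.3 251.5  49.4  35. ] 1452
hub 0.79 [343.9 202.8  45.9  36.9] 1185
key 0.66 [344.9 215.9  62.1  40.6] 1229
tamper 0.52 [273.4 163.1  13.5  28.8] 282
yoghurt_pot 0.8 [321.  279.5  25.3  29.8] 711
salt_shaker 0.7 [389.6 260.4  14.9  33.4] 418
1.0 [ 1.   0.1  0.  -0. ]
```

View pics/top0.png

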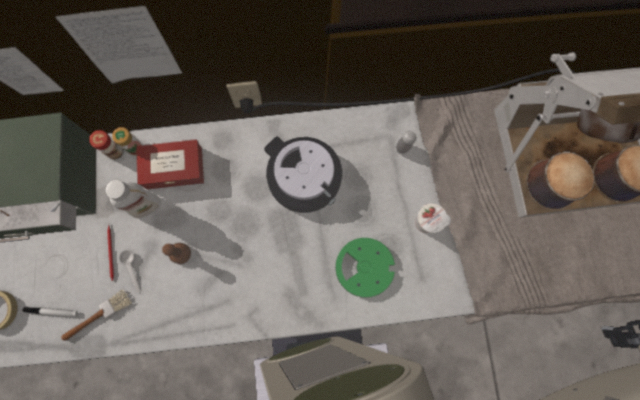

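The top view shows two disc candidates. The silver disc is on the black grinder at about (304,170). The green disc is loose on the table at (365,269). The silver one fits because it is aluminium and sits on the grinder. I'll confirm with an enlarged crop.

```bash
python3 - <<'E'
from h import *
np.set_printoptions(precision=1,suppress=True)
a=save("top","c0",(250,120,350,220),6)
b=save("side","c1",(295,170,395,250),6)
print(at("top",(304,170),80),at("side",(343,201),80),at("top",(304,175),45))
for n,p,z in(("tamper",(177,254),90),("pot",(432,217),60),("salt",(405,143),80)):print(n,at("top",p,z))
E
```

```text
[576.3 -10.1  80. ] [576.3 -25.1  80. ] [574.   -9.5  45. ]
tamper [408.3 300.2  90. ]
pot [ 430.7 -302.8   60. ]
salt [ 616.9 -263.6   80. ]
```

View pics/c0.png

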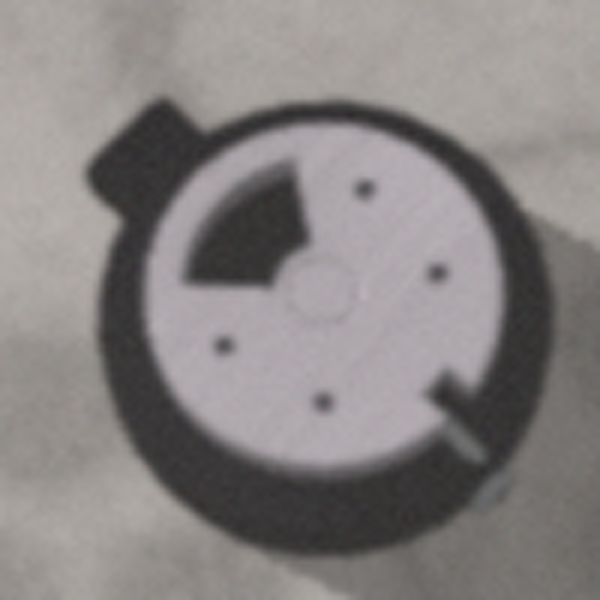

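View pics/c1.png

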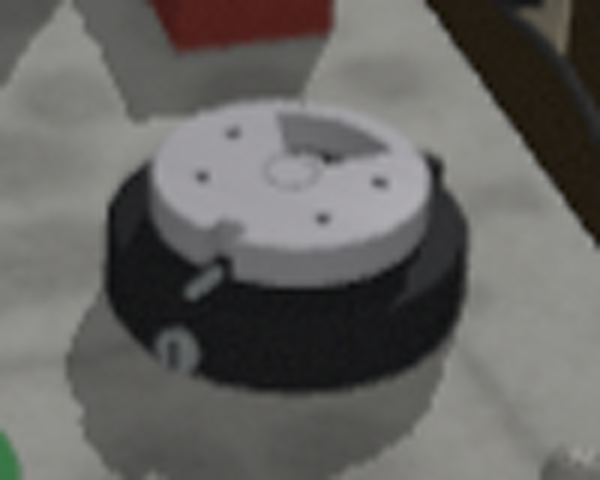

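The crop confirms the silver disc on the black grinder. In crop pixels the hub is at (320,290), the notch at (455,388), the key rib from about (447,425) to (485,462), the window at upper left, and the spout at (145,160). The key and notch look only slightly out of line, so I'll calculate the angle between them.

```bash
python3 - <<'E'
from h import *
np.set_printoptions(precision=1,suppress=True)
T=lambda x,y,z:at("top",(250+(x-2.5)/6,120+(y-2.5)/6),z)
S=lambda x,y,z:at("side",(295+(x-2.5)/6,170+(y-2.5)/6),z)
hub=T(320,290,80);print("hub",hub,S(293,172,80))
# rim extremes at top face
rim=[T(x,y,80) for x,y in((145,290),(325,122),(505,290),(440,165),(195,175))]
print("rim",[np.round(np.hypot(*(r-hub)[:2])) for r in rim])
A=np.array([[2*r[0],2*r[1],1] for r in rim]);b=[r[0]**2+r[1]**2 for r in rim]
c=np.linalg.lstsq(A,b,rcond=None)[0];cx=c[:2];print("rimfit",cx,np.sqrt(c[2]+cx@cx))
deck=[T(x,y,50) for x,y in((100,320),(325,102),(552,320),(325,555),(480,170),(160,480),)]
A=np.array([[2*r[0],2*r[1],1] for r in deck]);b=[r[0]**2+r[1]**2 for r in deck]
d=np.linalg.lstsq(A,b,rcond=None)[0];dx=d[:2];print("deckfit",dx,np.sqrt(d[2]+dx@dx))
def pol(n,P,o):
  v=P[:2]-o;print(n,P,"r",round(np.hypot(*v),1),"ang",round(np.degrees(np.arctan2(v[1],v[0])),1))
for o in(cx,):
  pol("notch",T(455,390,80),o)
  pol("notchcorner1",T(428,392,80),o);pol("nc2",T(447,368,80),o)
  pol("win1",T(185,283,80),o);pol("win2",T(293,160,80),o);pol("wi1",T(270,288,80),o);pol("wi2",T(310,243,80),o)
  pol("key",T(466,440,56),dx);pol("keyout",T(485,462,54),dx);pol("spout",T(145,160,30),dx);pol("knob",T(492,490,28),dx)
  pol("S key",S(205,282,56),dx);pol("S notch",S(225,235,80),cx)
E
```

```text
hub [581.8  -8.1  80. ] [582.3 -10.5  80. ]
rim [np.float64(70.0), np.float64(72.0), np.float64(74.0), np.float64(72.0), np.float64(70.0)]
rimfit [580.6  -9.7] 72.12316828505905
deckfit [576.2  -9.4] 94.60940612623499
notch [534.5 -56.8  80. ] r 65.9 ang -134.4
notchcorner1 [534.9 -46.   80. ] r 58.4 ang -141.6
nc2 [543.9 -54.7  80. ] r 58.1 ang -129.3
win1 [590.9  45.4  80. ] r 56.0 ang 79.4
win2 [637.8  -3.4  80. ] r 57.6 ang 6.4
wi1 [585.   11.7  80. ] r 21.9 ang 78.6
wi2 [601.9  -6.3  80. ] r 21.6 ang 9.1
key [519.4 -60.3  56. ] r 76.3 ang -138.0
keyout [509.9 -67.   54. ] r 87.8 ang -139.0
spout [663.3  58.5  30. ] r 110.5 ang 37.9
knob [503.7 -70.5  28. ] r 94.8 ang -139.9
S key [520.7 -62.6  56. ] r 76.8 ang -136.2
S notch [531.5 -58.5  80. ] r 69.2 ang -135.2
```

```bash
cat >> h.py <<'E'
from scipy.spatial.transform import Rotation as Rn
def delta(target,yaw=None):
    s=get_state();R=Rn.from_quat(s["eef_rot"]);p=np.array(s["tool_pos"])
    print("t",s["time"],"tcp",p.round(1),"xdir",np.degrees(np.arctan2(*R.as_matrix()[1::-1,0])).round(1),"zax",R.as_matrix()[:,2].round(3),"J6",round(s["joints"][5],2),"F",np.round(s["contact_force"],1))
    print("xyz",R.inv().apply(np.array(target)-p).round(1))
    if yaw is not None:
        a=np.radians(yaw);M=np.array([[np.cos(a),np.sin(a),0],[np.sin(a),-np.cos(a),0],[0,0,-1]])
        print("rot",np.degrees((R.inv()*Rn.from_matrix(M)).as_rotvec()).round(1))
E
python3 - <<'E'
from h import *
delta([540,-40,260],30)
s=get_state();R=Rn.from_quat(s["eef_rot"])
m=viewer.camera_model("wrist");Rc=cv2.Rodrigues(np.array(m["rvec"],float))[0];C=-Rc.T@np.array(m["tvec"],float).ravel()
print("cam in tool",R.inv().apply(C-np.array(s["tool_pos"])).round(1),(R.inv().apply(Rc)).round(2)[2])
E
```

```text
t 1.1 tcp [ 161.1 -578.   250.3] xdir 15.6 zax [-0.  0. -1.] J6 -0.09 F [-0.2  0.7 -0.2]
xyz [ 509.4 -416.5   -9.7]
rot [ -0.    0.  -14.4]
cam in tool [  79.3   -0.6 -124.2] [-0.31 -0.    0.95]
```

```bash
python3 - <<'E'
from h import *
delta([615,10,260],30)
E
```

```text
t 1.1 tcp [ 161.1 -578.   250.3] xdir 15.6 zax [-0.  0. -1.] J6 -0.09 F [-0.2  0.7 -0.2]
xyz [ 595.1 -444.5   -9.7]
rot [ -0.    0.  -14.4]
```

```bash
python3 -m creep '[{"xyz":[40,-30,-1],"delta_rot":[0,0,-1],"claw":0},{"xyz":[80,-60,-2],"delta_rot":[0,0,-2],"claw":1},{"xyz":[120,-90,-3],"delta_rot":[0,0,-3],"claw":1},{"xyz":[160,-120,-4],"delta_rot":[0,0,-4],"claw":1},{"xyz":[200,-150,-5],"delta_rot":[0,0,-5],"claw":1},{"xyz":[240,-180,-6],"delta_rot":[0,0,-6],"claw":1},{"xyz":[280,-210,-7],"delta_rot":[0,0,-7],"claw":1},{"xyz":[320,-240,-8],"delta_rot":[0,0,-8],"claw":1},{"xyz":[360,-270,-9],"delta_rot":[0,0,-9],"claw":1},{"xyz":[400,-300,-10],"delta_rot":[0,0,-10],"claw":1},{"xyz":[440,-330,-10],"delta_rot":[0,0,-11],"claw":1},{"xyz":[480,-360,-10],"delta_rot":[0,0,-12],"claw":1},{"xyz":[520,-390,-10],"delta_rot":[0,0,-13],"claw":1},{"xyz":[560,-420,-10],"delta_rot":[0,0,-14],"claw":1},{"xyz":[595,-444,-10],"delta_rot":[0,0,-14.4],"claw":1},{"xyz":[595,-444,-10],"delta_rot":[0,0,-14.4],"claw":1},{"xyz":[595,-444,-10],"delta_rot":[0,0,-14.4],"claw":1},{"xyz":[595,-444,-10],"delta_rot":[0,0,-14.4],"claw":1}]' 30
python3 - <<'E'
from h import *
delta([615,10,260],30)
save("wrist","w0")
print(proj("wrist",[[580.5,-9.5,80],[519.4,-60.3,56]]))
E
```

```text
time: 2.9
tool_pos: [614.7, 8.8, 260.3]
eef_rot: [0.966, 0.258, -0.0, 0.0]
contact_force: [-0.7, 1.4, -1.4]
width: 0.1
grip_force: 0.0
t 2.9 tcp [614.7   8.8 260.3] xdir 29.9 zax [-0. -0. -1.] J6 0.98 F [-0.7  1.4 -1.4]
xyz [ 0.9 -0.9  0.3]
rot [ 0.   0.  -0.1]
[[321.20969062 217.10869003]
 [333.38430945 274.56188195]]
```

View pics/w0.png

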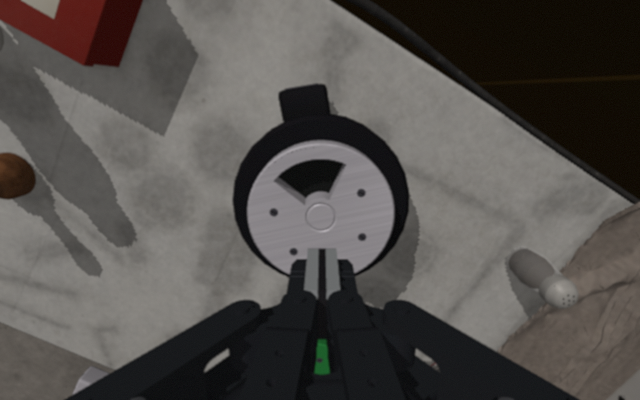

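The wrist view shows the hub at (320,216) where I predicted it, the window above it, and the fingers hiding the key. I'll shift sideways and out to see the key.

```bash
python3 -m creep '[{"xyz":[30,20,20],"delta_rot":[0,0,0],"claw":1},{"xyz":[60,50,50],"delta_rot":[0,0,0],"claw":1},{"xyz":[60,50,50],"delta_rot":[0,0,0],"claw":1},{"xyz":[60,50,50],"delta_rot":[0,0,0],"claw":1},{"xyz":[60,50,50],"delta_rot":[0,0,0],"claw":1}]'
python3 - <<'E'
from h import *
p=proj("wrist",[[580.5,-9.5,80]])[0];print(p)
x,y=int(p[0])-110,int(p[1])-100;x=max(0,min(x,410));y=max(0,min(y,190));print(x,y)
save("wrist","w1",(x,y,x+230,y+200),3)
E
```

```text
time: 3.45
tool_pos: [692.1, -4.6, 212.7]
eef_rot: [0.966, 0.258, 0.001, 0.0]
contact_force: [0.5, 0.6, 0.4]
width: 0.1
grip_force: 0.0
[265.50056481 299.6389175 ]
155 190
```

View pics/w1.png

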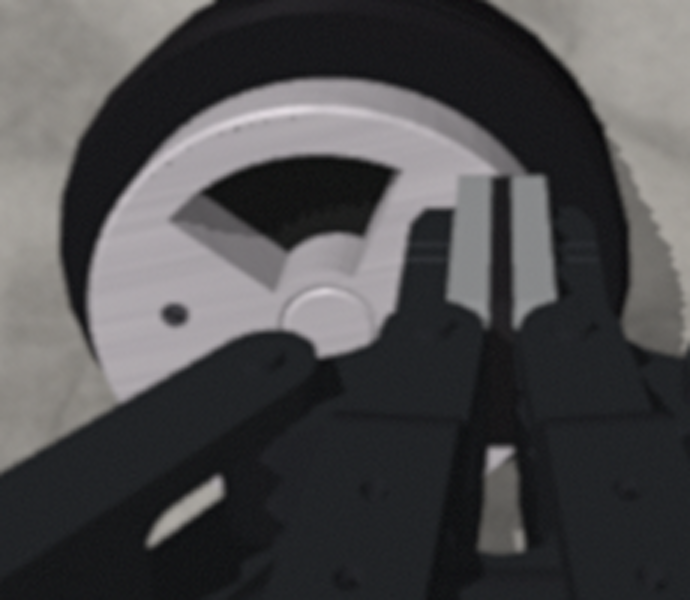

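I went the wrong way: the image's down direction is tool -x. I'll move the TCP towards the key instead.

```bash
python3 -m creep '[{"xyz":[-35,-15,-20],"delta_rot":[0,0,0],"claw":1},{"xyz":[-75,-35,-30],"delta_rot":[0,0,0],"claw":1},{"xyz":[-115,-50,-30],"delta_rot":[0,0,0],"claw":1},{"xyz":[-135,-50,-30],"delta_rot":[0,0,0],"claw":1},{"xyz":[-135,-50,-30],"delta_rot":[0,0,0],"claw":1},{"xyz":[-135,-50,-30],"delta_rot":[0,0,0],"claw":1},{"xyz":[-135,-50,-30],"delta_rot":[0,0,0],"claw":1}]'
python3 - <<'E'
from h import *
p=proj("wrist",[[580.5,-9.5,80]])[0];print(p)
x,y=int(p[0])-110,int(p[1])-80;x=max(0,min(x,420));y=max(0,min(y,220));print(x,y)
im=save("wrist","w2",(x,y,x+220,y+180),3.5)
cv2.imwrite("pics/w2full.png",im)
E
```

```text
time: 4.2
tool_pos: [550.9, -27.8, 242.2]
eef_rot: [0.966, 0.259, 0.002, 0.001]
contact_force: [1.1, 0.8, -0.6]
width: 0.1
grip_force: 0.0
[321.33408443 145.63016375]
211 65
```

View pics/w2.png

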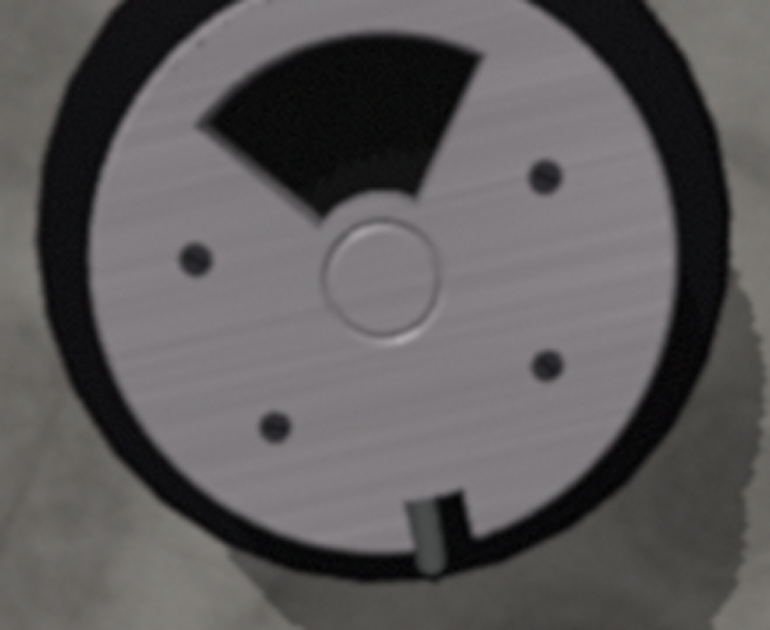

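The close view shows the hub at crop (381,279). The notch's inner corners are at about (407,500) and (463,490), and the key lies along the notch's left side from (422,500) to (432,572). So the notch is off by only a few millimetres. I'll calculate the turn.

```bash
python3 - <<'E'
from h import *
T=lambda x,y,z:at("wrist",(211+(x-1.25)/3.5,65+(y-1.25)/3.5),z)
hub=T(381,279,80);print(hub)
def pol(n,P):
  v=(P-hub)[:2];print(n,P.round(1),"r",round(np.hypot(*v),1),"ang",round(np.degrees(np.arctan2(v[1],v[0])),1))
for n,x,y,z in(("nL",406,501,80),("nR",463,490,80),("nRo",475,540,80),("keyIn",424,505,56),("keyMid",428,535,56),("keyOut",432,570,55),("wLo",200,124,80),("wRo",482,55,80),("wLi",318,222,80),("wRi",417,200,80)):pol(n,T(x,y,z))
delta(hub)
E
```

```text
[580.52393848  -7.46581161  80.        ]
nL [533.8 -41.8  80. ] r 57.9 ang -143.7
nR [543.8 -53.   80. ] r 58.5 ang -128.8
nRo [533.5 -63.   80. ] r 72.7 ang -130.3
keyIn [528.2 -51.3  56. ] r 68.3 ang -140.0
keyMid [521.  -56.9  56. ] r 77.4 ang -140.3
keyOut [511.9 -63.7  55. ] r 88.7 ang -140.7
wLo [590.8  47.5  80. ] r 55.9 ang 79.4
wRo [637.   -1.9  80. ] r 56.8 ang 5.6
wLi [584.8  12.5  80. ] r 20.4 ang 77.8
wRi [601.2  -5.5  80. ] r 20.8 ang 5.4
t 4.25 tcp [550.9 -27.8 241.5] xdir 30.0 zax [ 0.002 -0.    -1.   ] J6 0.9 F [1.1 0.2 0.7]
xyz [ 35.5  -3.  161.6]
```

The notch's middle is at about -136.3° and the key is at about -140.3°. That needs a turn of about 4° clockwise seen from above (tool +y), pushing on the window's right-hand wall at 5.5°. I'll dip the shut fingers into the window's middle.

```bash
python3 -m creep '[{"xyz":[36,-6,20],"delta_rot":[0,0,0],"claw":1},{"xyz":[72,-11,50],"delta_rot":[0,0,0],"claw":1},{"xyz":[72,-11,90],"delta_rot":[0,0,0],"claw":1},{"xyz":[72,-11,115],"delta_rot":[0,0,0],"claw":1},{"xyz":[72,-11,125],"delta_rot":[0,0,0],"claw":1},{"xyz":[72,-11,125],"delta_rot":[0,0,0],"claw":1},{"xyz":[72,-11,125],"delta_rot":[0,0,0],"claw":1}]'
python3 - <<'E'
from h import *
a=np.radians(30);c,s=np.cos(a),np.sin(a)
delta([580.5+37*c-8*s,-7.5+37*s+8*c,87],30)
save("wrist","w3",(160,40,480,300),2.4)
E
```

```text
time: 4.95
tool_pos: [608.0, 17.5, 116.8]
eef_rot: [0.966, 0.259, 0.001, 0.0]
contact_force: [1.4, -0.3, 0.6]
width: -0.1
grip_force: 0.0
t 4.95 tcp [608.   17.5 116.8] xdir 30.0 zax [ 0.002 -0.    -1.   ] J6 0.99 F [ 1.4 -0.3  0.6]
xyz [ 0.6 -0.2 29.8]
rot [ 0.1 -0.1 -0. ]
```

View pics/w3.png

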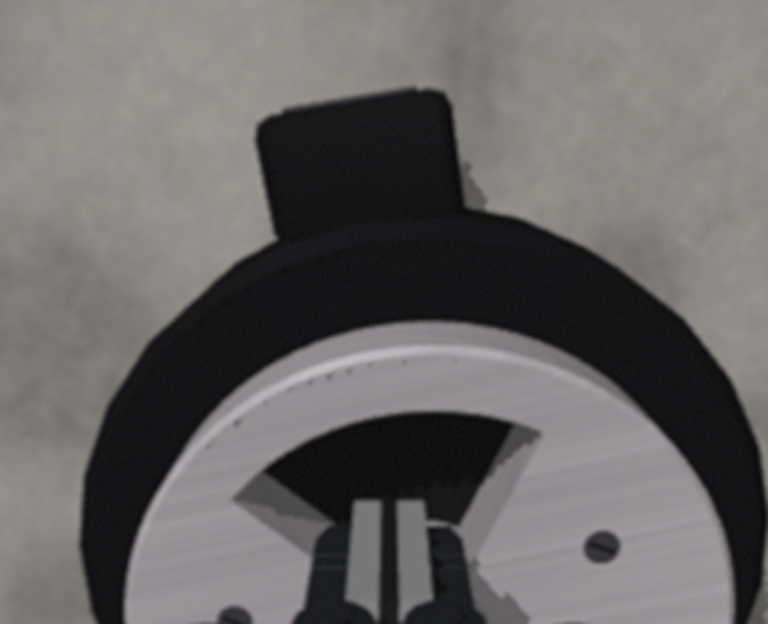

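The fingertips at about (393,500) are centred over the window with room on both sides. I'll dip in and then push in tool +y.

```bash
python3 -m creep '[{"xyz":[0.5,0,10],"delta_rot":[0,0,0],"claw":1},{"xyz":[0.5,0,20],"delta_rot":[0,0,0],"claw":1},{"xyz":[0.5,0,28],"delta_rot":[0,0,0],"claw":1},{"xyz":[0.5,0,30],"delta_rot":[0,0,0],"claw":1},{"xyz":[0.5,0,30],"delta_rot":[0,0,0],"claw":1},{"xyz":[0.5,0,30],"delta_rot":[0,0,0],"claw":1}]'
python3 -m creep '[{"xyz":[0,1,0],"delta_rot":[0,0,0],"claw":1},{"xyz":[0,2,0],"delta_rot":[0,0,0],"claw":1},{"xyz":[0,3,0],"delta_rot":[0,0,0],"claw":1},{"xyz":[0,4,0],"delta_rot":[0,0,0],"claw":1},{"xyz":[0,4,0],"delta_rot":[0,0,0],"claw":1},{"xyz":[0,4,0],"delta_rot":[0,0,0],"claw":1}]'
python3 -m creep '[{"xyz":[0,1,0],"delta_rot":[0,0,0],"claw":1},{"xyz":[0,2,0],"delta_rot":[0,0,0],"claw":1},{"xyz":[0,2,0],"delta_rot":[0,0,0],"claw":1},{"xyz":[0,2,0],"delta_rot":[0,0,0],"claw":1}]'
```

```text
time: 5.6
tool_pos: [607.5, 17.7, 85.4]
eef_rot: [0.966, 0.259, 0.0, 0.0]
contact_force: [-0.4, -0.4, -0.3]
width: 0.0
grip_force: 0.0
time: 6.2
tool_pos: [609.5, 14.3, 85.4]
eef_rot: [0.966, 0.259, 0.0, -0.0]
contact_force: [-0.2, -0.1, 0.0]
width: -0.1
grip_force: 0.2
time: 6.6
tool_pos: [610.4, 12.6, 85.3]
eef_rot: [0.966, 0.259, -0.0, -0.0]
contact_force: [-0.5, 1.1, 0.4]
width: -0.3
grip_force: 0.6
```

```bash
python3 -m creep '[{"xyz":[0,0.5,0],"delta_rot":[0,0,0],"claw":1},{"xyz":[0,1,0],"delta_rot":[0,0,0],"claw":1},{"xyz":[0,1,0],"delta_rot":[0,0,0],"claw":1}]'
python3 -m creep '[{"xyz":[0,0.5,0],"delta_rot":[0,0,0],"claw":1},{"xyz":[0,1,0],"delta_rot":[0,0,0],"claw":1},{"xyz":[0,1,0],"delta_rot":[0,0,0],"claw":1}]'
python3 - <<'E'
from h import *
save("side","s1",(295,165,395,240),8)
E
```

```text
time: 6.9
tool_pos: [610.8, 11.7, 85.2]
eef_rot: [0.966, 0.259, -0.0, -0.0]
contact_force: [-0.7, 1.8, 0.1]
width: 0.0
grip_force: 0.7
time: 7.2
tool_pos: [611.4, 10.7, 85.3]
eef_rot: [0.966, 0.259, -0.0, 0.0]
contact_force: [-0.9, 0.7, -0.3]
width: -0.0
grip_force: 0.6
```

View pics/s1.png

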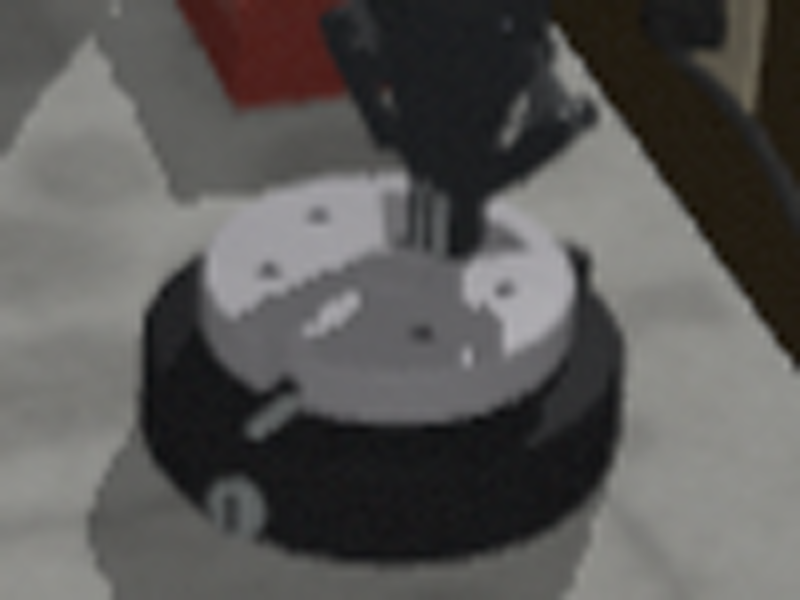

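The side view is too coarse for this. I'll back off, lift and look with the wrist camera.

```bash
python3 -m creep '[{"xyz":[0,-2,0],"delta_rot":[0,0,0],"claw":1},{"xyz":[0,-4,0],"delta_rot":[0,0,0],"claw":1},{"xyz":[0,-4,-15],"delta_rot":[0,0,0],"claw":1},{"xyz":[0,-4,-50],"delta_rot":[0,0,0],"claw":1},{"xyz":[-25,0,-90],"delta_rot":[0,0,0],"claw":1},{"xyz":[-60,3,-130],"delta_rot":[0,0,0],"claw":1},{"xyz":[-72,3,-155],"delta_rot":[0,0,0],"claw":1},{"xyz":[-72,3,-155],"delta_rot":[0,0,0],"claw":1},{"xyz":[-72,3,-155],"delta_rot":[0,0,0],"claw":1},{"xyz":[-72,3,-155],"delta_rot":[0,0,0],"claw":1}]'
python3 - <<'E'
from h import *
p=proj("wrist",[[580.5,-7.5,80]])[0];print(p)
x,y=211,65
save("wrist","w4",(x,y,x+220,y+170),3.5)
E
```

```text
time: 8.25
tool_pos: [550.3, -27.5, 239.7]
eef_rot: [0.966, 0.259, -0.0, -0.0]
contact_force: [-1.1, -0.5, 0.1]
width: 0.0
grip_force: 0.0
[320.44345722 143.79527911]
```

View pics/w4.png

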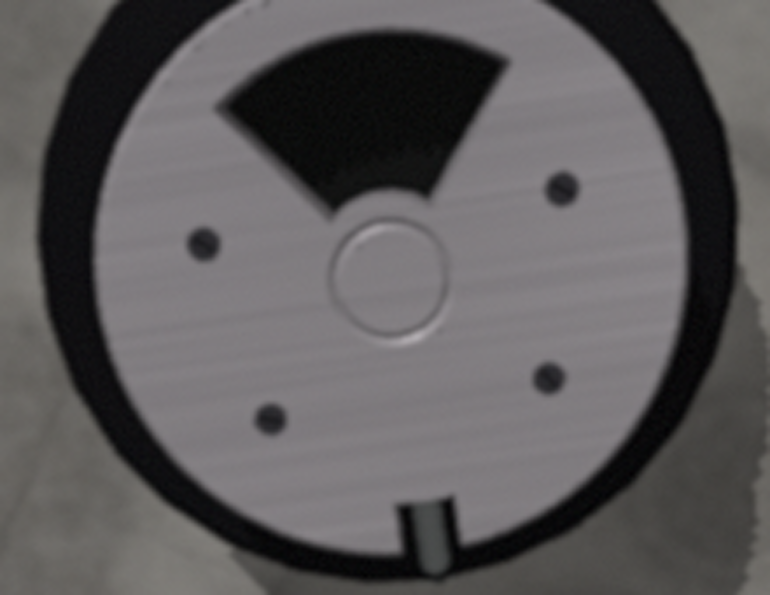

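The key at (428,535) now appears centred in the notch, with equal dark gaps on both sides. I'll check the angles and the distance to the press point.

```bash
python3 - <<'E'
from h import *
T=lambda x,y,z:at("wrist",(211+(x-1.25)/3.5,65+(y-1.25)/3.5),z)
hub=T(389,279,80);print(hub)
def pol(n,P):
  v=(P-hub)[:2];print(n,P.round(1),"r",round(np.hypot(*v),1),"ang",round(np.degrees(np.arctan2(v[1],v[0])),1))
for n,x,y,z in(("nL",398,505,80),("nR",453,498,80),("keyIn",426,505,56),("keyMid",429,535,56),("keyOut",434,572,55),("wLo",218,106,80),("wRo",509,61,80)):pol(n,T(x,y,z))
delta([hub[0],hub[1],99],30)
E
```

```text
[580.37450943  -8.52919669  80.        ]
nL [531.1 -39.7  80. ] r 58.3 ang -147.7
nR [539.9 -51.   80. ] r 58.7 ang -133.7
keyIn [527.6 -50.9  56. ] r 67.7 ang -141.2
keyMid [520.3 -56.2  56. ] r 76.7 ang -141.6
keyOut [510.9 -63.5  55. ] r 88.6 ang -141.7
wLo [595.3  45.9  80. ] r 56.4 ang 74.7
wRo [637.4  -7.4  80. ] r 57.0 ang 1.2
t 8.3 tcp [550.1 -27.4 239.1] xdir 30.0 zax [-0.002  0.    -1.   ] J6 0.9 F [-0.  -0.9  0.6]
xyz [ 35.9  -1.  140. ]
rot [-0.1  0.1 -0. ]
```

The notch is at -140.7° and the key at -141.5°, so they are in line. Now I'll press on the hub.

```bash
python3 -m creep '[{"xyz":[18,0,30],"delta_rot":[0,0,0],"claw":1},{"xyz":[36,-1,65],"delta_rot":[0,0,0],"claw":1},{"xyz":[36,-1,100],"delta_rot":[0,0,0],"claw":1},{"xyz":[36,-1,122],"delta_rot":[0,0,0],"claw":1},{"xyz":[36,-1,130],"delta_rot":[0,0,0],"claw":1},{"xyz":[36,-1,132],"delta_rot":[0,0,0],"claw":1},{"xyz":[36,-1,134],"delta_rot":[0,0,0],"claw":1},{"xyz":[36,-1,136],"delta_rot":[0,0,0],"claw":1},{"xyz":[36,-1,136],"delta_rot":[0,0,0],"claw":1}]'
python3 -m creep '[{"xyz":[0,0,1],"delta_rot":[0,0,0],"claw":1},{"xyz":[0,0,2],"delta_rot":[0,0,0],"claw":1},{"xyz":[0,0,3],"delta_rot":[0,0,0],"claw":1},{"xyz":[0,0,4],"delta_rot":[0,0,0],"claw":1},{"xyz":[0,0,5],"delta_rot":[0,0,0],"claw":1},{"xyz":[0,0,5],"delta_rot":[0,0,0],"claw":1}]'
```

```text
time: 9.2
tool_pos: [581.9, -9.0, 105.5]
eef_rot: [0.966, 0.259, 0.001, 0.0]
contact_force: [-0.4, -0.5, 0.0]
width: -0.1
grip_force: 0.0
time: 9.8
tool_pos: [581.2, -8.9, 99.2]
eef_rot: [0.966, 0.259, -0.0, 0.0]
contact_force: [0.7, -0.0, 0.9]
width: 0.0
grip_force: 0.0
```

```bash
python3 -m creep '[{"xyz":[0,0,1],"delta_rot":[0,0,0],"claw":1},{"xyz":[0,0,2],"delta_rot":[0,0,0],"claw":1},{"xyz":[0,0,3],"delta_rot":[0,0,0],"claw":1},{"xyz":[0,0,3],"delta_rot":[0,0,0],"claw":1}]'
python3 -m creep '[{"xyz":[0,0,1],"delta_rot":[0,0,0],"claw":1},{"xyz":[0,0,2],"delta_rot":[0,0,0],"claw":1},{"xyz":[0,0,3],"delta_rot":[0,0,0],"claw":1},{"xyz":[0,0,3],"delta_rot":[0,0,0],"claw":1}]'
```

```text
time: 10.2
tool_pos: [581.2, -8.9, 96.7]
eef_rot: [0.966, 0.259, 0.0, 0.0]
contact_force: [-2.9, -0.5, 3.9]
width: 0.3
grip_force: 2.2
time: 10.6
tool_pos: [581.3, -8.9, 93.6]
eef_rot: [0.966, 0.259, 0.0, 0.0]
contact_force: [-2.7, 0.0, 4.1]
width: -0.1
grip_force: 2.2
```

It has gone past the key's top, so the notch fits. I'll keep pressing until the force rises.

```bash
python3 -m creep '[{"xyz":[0,0,1],"delta_rot":[0,0,0],"claw":1},{"xyz":[0,0,2],"delta_rot":[0,0,0],"claw":1},{"xyz":[0,0,2],"delta_rot":[0,0,0],"claw":1}]'
python3 -m creep '[{"xyz":[0,0,0.5],"delta_rot":[0,0,0],"claw":1},{"xyz":[0,0,1],"delta_rot":[0,0,0],"claw":1},{"xyz":[0,0,1],"delta_rot":[0,0,0],"claw":1}]'
```

```text
time: 10.9
tool_pos: [581.3, -8.9, 91.5]
eef_rot: [0.966, 0.259, 0.0, 0.0]
contact_force: [-1.7, -0.8, 4.3]
width: -0.3
grip_force: 2.2
time: 11.2
tool_pos: [581.3, -8.9, 91.1]
eef_rot: [0.966, 0.259, 0.0, 0.0]
contact_force: [-5.1, 0.8, 9.2]
width: -0.1
grip_force: 4.4
```

```bash
python3 -m creep '[{"xyz":[0,0,0.5],"delta_rot":[0,0,0],"claw":1},{"xyz":[0,0,1],"delta_rot":[0,0,0],"claw":1},{"xyz":[0,0,1],"delta_rot":[0,0,0],"claw":1}]'
python3 -m creep '[{"xyz":[0,0,0.5],"delta_rot":[0,0,0],"claw":1},{"xyz":[0,0,0.5],"delta_rot":[0,0,0],"claw":1}]'
```

```text
time: 11.5
tool_pos: [581.4, -8.9, 91.0]
eef_rot: [0.966, 0.259, 0.0, 0.0]
contact_force: [-9.2, 1.0, 16.3]
width: -0.3
grip_force: 8.4
time: 11.7
tool_pos: [581.4, -8.9, 91.0]
eef_rot: [0.966, 0.259, 0.0, 0.0]
contact_force: [-11.5, 0.9, 20.8]
width: 0.4
grip_force: 10.3
```

It has bottomed at z = 91.0, which is exactly home (50 + 22 + 19), with force rising against a stop. I'll lift straight up and look.

```bash
python3 -m creep '[{"xyz":[0,0,-3],"delta_rot":[0,0,0],"claw":1},{"xyz":[0,0,-10],"delta_rot":[0,0,0],"claw":1},{"xyz":[0,0,-50],"delta_rot":[0,0,0],"claw":1},{"xyz":[-18,0,-100],"delta_rot":[0,0,0],"claw":1},{"xyz":[-36,0,-150],"delta_rot":[0,0,0],"claw":1},{"xyz":[-36,0,-150],"delta_rot":[0,0,0],"claw":1},{"xyz":[-36,0,-150],"delta_rot":[0,0,0],"claw":1},{"xyz":[-36,0,-150],"delta_rot":[0,0,0],"claw":1}]'
python3 - <<'E'
from h import *
a=cv2.resize(save("wrist","w5")[65:240,211:431],None,fx=1.8,fy=1.8)
b=cv2.resize(save("side","s2")[165:240,300:385],(396,315))
b=cv2.resize(b,(396,a.shape[0]))
cv2.imwrite("pics/fin.png",np.hstack([a,b]))
E
```

```text
time: 12.5
tool_pos: [549.7, -26.8, 237.7]
eef_rot: [0.966, 0.259, -0.001, -0.0]
contact_force: [0.9, 0.7, -1.2]
width: -0.2
grip_force: 0.0
```

View pics/fin.png

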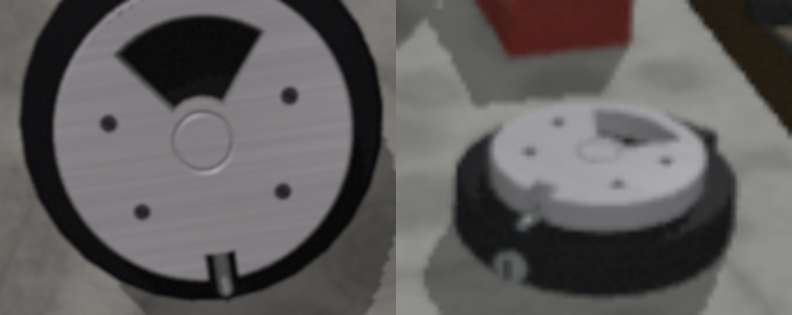

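The key at (224,275) stands in the notch. The side view shows the carrier lying flat and low on the deck, and the robot is clear of it.

```bash
python3 -c "
from rig import job
print(job.hand_in())"
```

```text
the job is handed in; nothing more can be done
None
```

The carrier was turned about 4° clockwise, pressed fully home over the key with about 24 N, left clear of the robot, and handed in at about 12.6 s; the hand-in gave no verdict.

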